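# Turn and stack the empty tote on the filled one

## Robot

A 6-joint arm with a two-finger parallel gripper is mounted at the origin on the work surface. World frame = base frame: x ahead of the robot, y to its left, z up, the work surface at z = 0. Lengths are in mm, angles in rad, forces in N, time in s.
With the tool pointing down it reaches from about 350 to 775 mm from the base axis. Payload 7.3 kg.
Tool frame: the origin (TCP) lies at the very end of the fingers, on their centre line; the grasp point (between the pads) lies 19 mm behind it; x points along the fingers, y is the direction in which the jaws open and shut, and the axes are right-handed (so a half turn about x gives the same grasp; the last joint's range is limited). The gripper opens to 92 mm and grips with 3 to 60 N. Pads are 19 mm wide; open, the fingers measure 130 mm over their backs; the gripper's body (75 mm by 190 mm) begins 47 mm behind the grasp point.
Start: joints at [1.179, 0.342, 1.524, -0, 1.275, -0.146], TCP at [127.735, 509.247, 191.241] pointing down, gripper open.
Joint ranges: [-2.53, 2.53], [-0.77, 2.02], [0.04, 2.7], [-1, 4.14], [0.28, 2.66], [-3.11, 3.11]. Speed limits (rad/s): [2.57, 2.57, 3.14, 3.14, 3.14, 3.14].

## Interface

Orientations are given as [roll, pitch, yaw] about the fixed x, y, z axes, in that order (R = Rz(yaw) Ry(pitch) Rx(roll)).
In Python, from plant import bot gives the robot as it stands.
- The arm moves only by the tool step_arm, never from a script. Its argument "targets" is a list that holds one entry, the list of rows, each a list of 4 numbers: the shift along the tool's x, y, z in m, then the turn about the tool's x in degrees. A call has exactly 5 rows; each row is the pose to reach, as a shift and turn from the pose measured when the call began, along the tool's axes at that moment; what a row does not reach only later rows make up. A row lasts 1/12 s, in which the tool goes at most 41.7 mm and 7.16 degrees, less where a joint would pass 70% of its speed; a pose out of reach is approached as far as the arm can. A call with a gripper value outside its range is refused whole. "jaw" is the closure, from 0 (fully open) to 1 (shut), set as the call begins (left out, the last holds). The fingers move at their own pace and stop on an object; the grip force is fixed at half the most. Time passes only in rows, so rows that repeat a pose let the fingers close, or fill a call up. It gives the time, the measured TCP pose, the force and the opening at its end, in the units of the state.
- bot.get_obs(): the state, without advancing time (a new reading comes with each control period).
- bot.capture(name): name is "scene" or "top" or "wrist"; returns a dict with "color" (400x640x3 uint8, red, green, blue), "depth" (400x640 float32, mm along the optical axis (not along the pixel's ray), 0 where there is no reading), "fov_y" (degrees; the focal length in pixels is half the picture's height over the tangent of half this angle, whatever the lens; pixels are square), "cx", "cy" (the principal point, pixels), "dist_coeffs" ([k1, k2, p1, p2, k3] as OpenCV has them; the pictures are not rectified), "rvec" (rotation vector, rad) and "tvec" (3), from world to camera coordinates, as OpenCV has them. Camera axes: x right, y down, z forward; pixel columns grow to the right and rows downward; lengths in mm; the calibration is good to about 2 mm. A picture is of the moment at which its call begins.
- bot.close_job(): hands the job in, once; it reports no verdict.
The state is a dict: "time": time; "joint_positions": joint angles; "dq": joint speeds; "tau": joint torques, N m; "tool_pos": TCP position; "tcp_rot": TCP orientation; "contact_force": force on the tool from outside, world axes, zero at the start; "moment": the same for the moment, N m; "grip_width": finger opening in mm.
Only numpy, scipy, OpenCV 4.12 (cv2) and the standard library are available. Lean on these libraries where they do the work, as an engineer would, in place of code of your own. Each camera call takes 0.05 s, during which the arm holds its last target. There are 200 camera calls.

## Task

On the microgreens bench, stack the empty grey tote on top of the matching tote that holds the growing pucks. Turn it so that its dipped lip end is over the plain end of the lower tote: it must stand squarely centred and level on the ledges, not nested down inside. Set it down while you still hold it rather than dropping it, and leave the filled tote standing where it is.

Things in the scene. Friction and masses are not known exactly. Their poses are not given: they have to be found in the camera images.
- spare_mid (a point): Empty loose grey tote, 0.3 kg, 230 x 170 mm over the rim, 80 high, floor 182 x 122 (walls slant). Across its middle a block 44 wide, 40 high, carries the grip fin: 16 mm thick along x, 90 long along y, top 72 mm above the underside, straight for 32 mm, 60 mm free on both sides. Point: tote's middle, 40 mm above the underside (half-way up); x to its dipped lip end, z up.
- spare_lip (a point): Pull lip of the empty tote, a flat plate 70 mm wide, 4 mm thick, at its +x end, where the end wall is dipped to half height (the -x end is plain and full). This point is 112 mm along x from the tote's middle, 40 mm above its underside. Axes as the tote's.
- filled_mid (a point): Filled loose tote, 1 kg, same mould as the empty one, brown pucks 18 mm high on its floor. Point and axes as for the empty tote (x to its own lip end). Inside each long wall are two ledges flush with the rim, 80 mm above the underside. A tote put on opposite way round (lip over the plain end) stands level on them, 80 mm higher; same way round it nests, 40 mm higher. Centre it: nothing guides it sideways.
- filled_lip (a point): Pull lip of the filled tote, at its dipped +x end: 112 mm along x from that tote's middle, 40 mm above its underside. Axes as that tote's.

How it is judged (in metres and radians):
On the way:
1. the empty tote is set on the ledges of the filled one, turned the right way, while still held (z of spare_mid in the frame of filled_mid between 0.074 and 0.086 m and x of spare_mid in the frame of filled_mid between -0.02 and 0.02 m and y of spare_mid in the frame of filled_mid between -0.02 and 0.02 m and angle between the x axis of spare_mid and the x axis of filled_mid, either way round below 0.2 rad and x of spare_lip in the frame of filled_mid below -0.08 m and angle between spare_mid's own z axis and vertical below 0.04 rad and contact force between the fingers and spare above 0.5 N), for 0.1 s.
At the end, for the whole second after the job is handed in: The empty tote stands on the ledges of the filled tote: its middle 74 to 86 mm above the filled tote's, within 20 mm of it along and across, long axes within 0.2 rad (11 degrees), its lip end over the filled tote's plain end, level within 0.04 rad (2.3 degrees) (z of spare_mid in the frame of filled_mid between 0.074 and 0.086 m and x of spare_mid in the frame of filled_mid between -0.02 and 0.02 m and y of spare_mid in the frame of filled_mid between -0.02 and 0.02 m and angle between the x axis of spare_mid and the x axis of filled_mid, either way round below 0.2 rad and x of spare_lip in the frame of filled_mid below -0.08 m and angle between spare_mid's own z axis and vertical below 0.04 rad); the robot touches nothing.
It fails at once if the filled tote is shoved more than 30 mm from where it stood (distance of filled_mid from where it was at the start of the episode above 0.03 m).
It also fails if it takes over 43 s, if anything falls off the work surface, if the arm or the gripper's body presses on something with over 40 N, if the wrist force passes 120 N, or if a joint passes its speed limit or range.

## Working session

There is one attempt and no reset: what is moved stays moved. The work goes in short steps, Python scripts to look and compute and a tool call to move; the robot and the scene stay as the last step left them, time stands still between calls to the robot, and variables do not carry over. Pictures are saved under pics/ and viewed, about 8 in all and at most 12, crops included, and the job is handed in when it is done.

Besides the shell and the picture viewer there is one more tool, called after "Request:" as name(argument=value, ...), one argument or row to a line, values as JSON. step_arm: Moves the arm, as the interface text tells. Its arguments: {"type":"object","properties":{"targets":{"type":"array","items":{"type":"array","items":{"type":"array","items":{"type":"number"}}}},"jaw":{"type":"number"}},"required":["targets"]}

```bash
mkdir -p pics; ls
cat > h.py <<'E'
import numpy as np, cv2
from plant import bot
def cap(n):
    c=bot.capture(n); f=200/np.tan(np.radians(c['fov_y'])/2)
    K=np.array([[f,0,c['cx']],[0,f,c['cy']],[0,0,1.]])
    return c,K
def cloud(c,K):
    d=c['depth']; h,w=d.shape
    uv=np.stack(np.meshgrid(np.arange(w),np.arange(h)),-1).reshape(-1,1,2).astype(float)
    n=cv2.undistortPoints(uv,K,np.array(c['dist_coeffs'])).reshape(h,w,2)
    P=np.dstack([n[...,0]*d,n[...,1]*d,d])
    R=cv2.Rodrigues(np.array(c['rvec'],float))[0]
    W=(P-np.array(c['tvec']).ravel())@R
    W[d==0]=np.nan
    return W
E
python3 - <<'E'
from h import *
print(bot.get_obs())
a=[]
for n in('top','scene'):
    c,K=cap(n);np.savez(n+'.npz',W=cloud(c,K),c=c['color'])
    print(n,K[0,0],c['rvec'],c['tvec'],c['dist_coeffs'])
    cv2.imwrite(f'pics/{n}0.png',c['color'][...,::-1])
E
```

```text
pics
{'time': 0.0, 'joint_positions': array([ 1.17899151e+00,  3.42704368e-01,  1.52499543e+00, -1.31061896e-05,
        1.27540046e+00, -1.46022313e-01]), 'dq': array([ 1.08306356e-03,  8.09678243e-05,  8.40683110e-04, -3.53959083e-04,
        2.29225467e-03,  2.52186309e-04]), 'tau': array([-1.30930664e-03, -4.31251681e+01, -2.44216830e+01,  7.17673148e-02,
        5.60577388e-02, -1.27595540e-04]), 'tool_pos': array([127.56036915, 508.80183373, 190.56206576]), 'tcp_rot': array([-1.7085058 ,  1.56928867, -1.95428448]), 'contact_force': array([ 0.05442929,  0.28257588, -0.19194139]), 'moment': array([ 0.03743718,  0.05361288, -0.02321701]), 'grip_width': 92.009444235832}
top 418.7173848628991 [ 2.13549052 -2.13558819  0.20162595] [  1.67600446 546.13200387 807.96577437] [-0.03982519  0.          0.          0.          0.        ]
scene 475.0726636194138 [ 1.87735113  1.63540658 -0.65402166] [ -82.98922742 -334.62346155 1409.52652202] [-0.14485094  0.          0.          0.          0.        ]
```

View pics/top0.png

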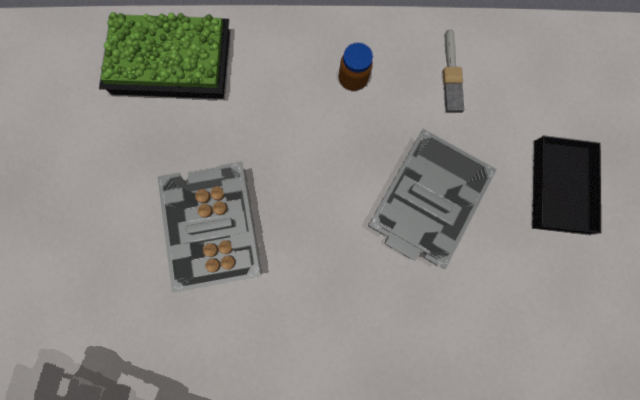

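View pics/scene0.png

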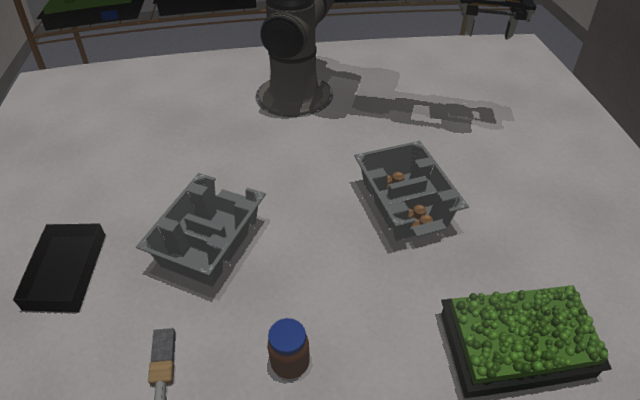

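The top view shows the filled tote with pucks at (210,228), its lip up at (205,175). The empty tote is at (430,200), with its lip at the lower left (402,247). The scene view agrees. Next I measure the rims and fins.

Run:
```python
from h import *
for n in('top','scene'):
    W=np.load(n+'.npz')['W']; print(n,'nan',np.isnan(W).mean())
    for name,y0,y1 in(('filled',60,330),('spare',-400,-40)):
        z=W[...,2]
        reg=(W[...,1]>y0)&(W[...,1]<y1)&(W[...,0]>320)&(W[...,0]<640)
        m=reg&(z>20)&(z<110)
        lab=cv2.connectedComponentsWithStats(m.astype(np.uint8))
        i=1+np.argmax(lab[2][1:,4]); m=lab[1]==i
        print(name,lab[2][i],'z pct',np.percentile(z[m],[1,50,95,99]))
        ztop=np.percentile(z[m],97)
        r=m&(z>75)&(z<90); 
        print(' rim',r.sum(),cv2.minAreaRect(W[r][:,:2].astype(np.float32)))
        ctr=np.array(cv2.minAreaRect(W[r][:,:2].astype(np.float32))[0])
        f=m&(z>67)&(z<76)&(np.hypot(*(W[...,:2]-ctr).transpose(2,0,1))<50)
        print(' fin',f.sum(),cv2.minAreaRect(W[f][:,:2].astype(np.float32)) if f.sum()>5 else '',np.median(z[f]))
        l=m&(z>34)&(z<46); d=np.hypot(*(W[...,:2]-ctr).transpose(2,0,1)); l&=(d>104)&(d<125)
        if l.sum(): print(' lip',l.sum(),W[l].mean(0))
```

```text
top nan 0.00396484375
filled [ 157  161  103  132 7269] z pct [20.76493951 68.64290154 82.08033043 83.21980077]
 rim 2999 ((491.07061767578125, 209.55111694335938), (232.08810424804688, 171.26358032226562), 10.422079086303711)
 fin 387 ((485.7783508300781, 205.92657470703125), (42.16804504394531, 87.88243865966797), 21.16317367553711) 72.2645493278858
 lip 470 [572.84592954 227.91998643  40.81011223]
spare [ 369  151  128  118 6370] z pct [22.28088348 67.25592203 81.97696219 83.19862122]
 rim 2517 ((548.1349487304688, -235.76034545898438), (170.53016662597656, 231.14857482910156), 59.5294075012207)
 fin 374 ((558.5866088867188, -240.57815551757812), (88.34037017822266, 39.27775573730469), 60.65399932861328) 72.21486944293505
 lip 458 [ 472.69352685 -204.24795413   40.39854806]
scene nan 0.00407421875
filled [ 354  140  115   97 6061] z pct [20.63305989 61.05034888 81.65027394 82.78498955]
 rim 1893 ((488.8943176269531, 209.2601318359375), (234.83456420898438, 173.64010620117188), 10.40473461151123)
 fin 270 ((480.70733642578125, 207.08407592773438), (40.812522888183594, 89.90613555908203), 12.583881378173828) 72.03393674043876
 lip 445 [547.05346409 217.55252917  40.56890945]
spare [ 136  173  130  102 5681] z pct [21.13536078 64.57798631 82.11672291 83.32828791]
 rim 1969 ((546.0743408203125, -235.79832458496094), (173.117431640625, 234.1215057373047), 59.94720458984375)
 fin 291 ((547.5081176757812, -236.05653381347656), (92.11814880371094, 38.04509735107422), 76.89497375488281) 72.0197932908227
 lip 243 [ 483.38485463 -216.4749431    40.49388465]
```

```bash
cat >> h.py <<'E'
from scipy.spatial.transform import Rotation as Ro
def go(p,yaw):
    "shift (tool axes, m) and turn (deg) to TCP p (mm), tool-y heading yaw deg (mod 180)"
    o=bot.get_obs(); R=Ro.from_euler('xyz',o['tcp_rot']).as_matrix()
    y=np.degrees(np.arctan2(R[1,1],R[0,1])); dy=(yaw-y+90)%180-90
    s=R.T@(np.array(p)-o['tool_pos'])/1000
    print('t',round(o['time'],2),'pos',o['tool_pos'].round(1),'yheading',y.round(1),'xaxis',R[:,0].round(3),'q',o['joint_positions'].round(2),'w',o['grip_width'].round(1),'F',o['contact_force'].round(1))
    print(' shift',s.round(4),'turn(tool x)',round(-dy,1))
E
python3 -c "
from h import *
go([360,140,190],149.7);go([547,-236,190],149.7)"
```

```text
Traceback (most recent call last):
  File "h.py", line 22, in go
    print('t',round(o['time'],2),'pos',o['tool_pos'].round(1),'yheading',y.round(1),'xaxis',R[:,0].round(3),'q',o['joint_positions'].round(2),'w',o['grip_width'].round(1),'F',o['contact_force'].round(1))
                                                                                                                                                  ^^^^^^^^^^^^^^^^^^^^^
AttributeError: 'float' object has no attribute 'round'
```

```bash
sed -i "s/o\['grip_width'\].round(1)/round(o['grip_width'],1)/" h.py
python3 -c "
from h import *
go([360,140,190],149.7);go([547,-236,190],149.7)"
```

```text
t 0.1 pos [127.5 508.8 190.6] yheading 75.9 xaxis [-0.001 -0.001 -1.   ] q [ 1.18  0.34  1.52  0.    1.28 -0.15] w 91.5 F [-0.3 -0.1  0. ]
 shift [ 0.001  -0.3012  0.3152] turn(tool x) -73.8
t 0.1 pos [127.5 508.8 190.6] yheading 75.9 xaxis [-0.001 -0.001 -1.   ] q [ 1.18  0.34  1.52  0.    1.28 -0.15] w 91.5 F [-0.3 -0.1  0. ]
 shift [ 0.0014 -0.6204  0.5881] turn(tool x) -73.8
```

Request:
step_arm(
  targets=[
    [[0,-0.026,0.027,6],[0,-0.052,0.054,12],[0,-0.078,0.081,18],[0,-0.104,0.108,24],[0,-0.13,0.135,30]],
  ],
  jaw=0.45,
)

```text
time: 0.52
tool_pos: [227.1, 348.2, 190.5]
tcp_rot: [-1.248, 1.569, -2.022]
contact_force: [0.7, -1.0, 0.6]
grip_width: 62.9
```

```bash
python3 -c "
from h import *
go([380,120,190],-30.3);go([547,-236,190],-30.3)"
```

```text
t 0.52 pos [227.1 348.2 190.5] yheading 45.7 xaxis [-0.001 -0.002 -1.   ] q [ 0.81  0.14  1.8  -0.    1.2   0.01] w 62.9 F [ 0.7 -1.   0.6]
 shift [ 0.0007 -0.0564  0.2689] turn(tool x) 76.0
t 0.52 pos [227.1 348.2 190.5] yheading 45.7 xaxis [-0.001 -0.002 -1.   ] q [ 0.81  0.14  1.8  -0.    1.2   0.01] w 62.9 F [ 0.7 -1.   0.6]
 shift [ 0.0012 -0.1943  0.6371] turn(tool x) 76.0
```

Request:
step_arm(
  targets=[
    [[0,-0.008,0.037,6.8],[0,-0.016,0.074,13.6],[0,-0.024,0.111,20.4],[0,-0.032,0.148,27.2],[0,-0.04,0.185,34]],
  ],
)

```text
time: 0.93
tool_pos: [331.8, 188.6, 190.6]
tcp_rot: [-0.706, 1.569, -2.079]
contact_force: [0.3, -0.3, -0.5]
grip_width: 50.5
```

```bash
python3 -c "
from h import *
go([547,-236,190],-30.3)"
```

```text
t 0.93 pos [331.8 188.6 190.6] yheading 11.3 xaxis [-0.001 -0.002 -1.   ] q [ 0.32  0.08  1.87 -0.    1.19  0.12] w 50.5 F [ 0.3 -0.3 -0.5]
 shift [0.0011 0.1275 0.4586] turn(tool x) 41.6
```

Request:
step_arm(
  targets=[
    [[0,0.01,0.037,6.5],[0,0.02,0.074,13],[0,0.03,0.111,19.5],[0,0.04,0.148,26],[0,0.05,0.185,32]],
  ],
)

```text
time: 1.35
tool_pos: [417.5, 15.1, 190.7]
tcp_rot: [-0.25, 1.569, -2.187]
contact_force: [1.3, 1.5, 0.6]
grip_width: 50.4
```

```bash
python3 -c "
from h import *
go([547,-236,190],-30.3)"
```

```text
t 1.35 pos [417.5  15.1 190.7] yheading -21.0 xaxis [-0.001 -0.002 -1.   ] q [-0.15  0.15  1.79 -0.    1.21  0.22] w 50.4 F [1.3 1.5 0.6]
 shift [0.001  0.2109 0.188 ] turn(tool x) 9.3
```

Request:
step_arm(
  targets=[
    [[0,0.028,0.025,2],[0,0.056,0.05,4],[0,0.084,0.075,6],[0,0.112,0.1,8],[0,0.14,0.125,9.3]],
  ],
)

```text
time: 1.77
tool_pos: [503.6, -153.6, 190.5]
tcp_rot: [-0.507, 1.569, -2.608]
contact_force: [1.3, 0.4, -0.6]
grip_width: 50.6
```

```bash
python3 -c "
from h import *
go([547,-236,190],-30.3)"
```

```text
t 1.77 pos [ 503.6 -153.6  190.5] yheading -30.4 xaxis [-0.002 -0.001 -1.   ] q [-0.44  0.35  1.52 -0.    1.28  0.09] w 50.6 F [ 1.3  0.4 -0.6]
 shift [0.0005 0.0792 0.0491] turn(tool x) -0.1
```

Request:
step_arm(
  targets=[
    [[0,0.027,0.016,0],[0,0.053,0.033,0],[0,0.079,0.049,0],[0,0.079,0.049,0],[0,0.079,0.049,0]],
  ],
)

```text
time: 2.18
tool_pos: [546.6, -236.8, 189.2]
tcp_rot: [-1.046, 1.567, 3.133]
contact_force: [-0.6, -0.1, -0.7]
grip_width: 50.5
```

Run:
```python
from h import *
c,K=cap('wrist');W=cloud(c,K);np.savez('w1.npz',W=W,c=c['color'])
cv2.imwrite('pics/w1.png',c['color'][...,::-1])
z=W[...,2];ctr=np.array([547,-236]);d=np.hypot(*(W[...,:2]-ctr).transpose(2,0,1))
m=(z>67)&(z<76)&(d<55);a=np.radians(149.7)
L=(W[m][:,:2]-ctr)@np.array([[np.cos(a),-np.sin(a)],[np.sin(a),np.cos(a)]])
print(m.sum(),np.percentile(L,[1,5,50,95,99],axis=0).round(1),np.median(z[m]))
k=np.abs(L[:,0])<14
print(cv2.minAreaRect(L[k].astype(np.float32)))
r=(z>76)&(z<90)&(d<150);print(r.sum(),cv2.minAreaRect(W[r][:,:2].astype(np.float32)))
go([547,-236,45],-30.3)
```

```text
1769 [[-31.7 -43.2]
 [ -6.5 -40.1]
 [  1.4  -0.2]
 [  8.6  42.5]
 [  9.3  46.1]] 71.74885195536531
((1.448082447052002, 1.9045829772949219), (90.51360321044922, 15.982501983642578), 89.9909896850586)
11765 ((544.6676025390625, -237.63389587402344), (171.36521911621094, 230.97348022460938), 59.63396453857422)
t 2.23 pos [ 546.3 -235.6  189.6] yheading -30.5 xaxis [-0.004  0.    -1.   ] q [-0.53  0.48  1.32 -0.    1.35 -0.  ] w 50.4 F [-0.2  0.5  0.2]
 shift [ 0.1446  0.0012 -0.0003] turn(tool x) -0.2
```

View pics/w1.png

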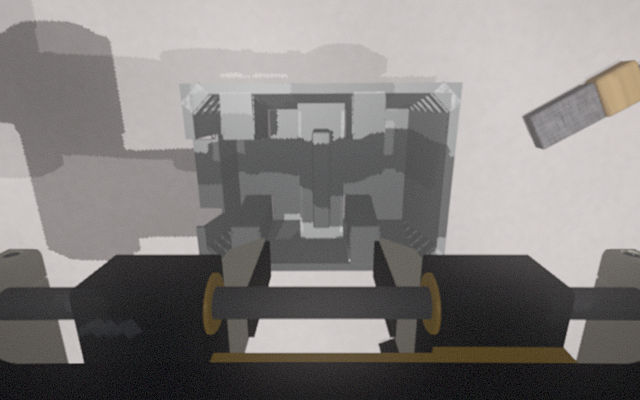

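The wrist view shows the fin, centred near (321,180), midway between the fingers. Descend.

Request:
step_arm(
  targets=[
    [[0.03,0,0.001,0],[0.06,0,0.001,0],[0.085,0,0.001,0],[0.105,0,0.001,0],[0.12,0,0.001,0]],
  ],
)

```text
time: 2.65
tool_pos: [544.0, -234.3, 67.9]
tcp_rot: [-1.348, 1.564, 2.834]
contact_force: [0.1, -1.1, 1.0]
grip_width: 50.8
```

```bash
python3 -c "
from h import *
go([545.5,-236.8,46],-30.3)"
```

```text
t 2.65 pos [ 544.  -234.3   67.9] yheading -30.4 xaxis [-0.006  0.002 -1.   ] q [-0.54  0.58  1.49 -0.    1.07 -0.  ] w 50.8 F [ 0.1 -1.1  1. ]
 shift [0.0218 0.0027 0.0014] turn(tool x) -0.1
```

Request:
step_arm(
  targets=[
    [[0.008,0.002,0.001,0],[0.016,0.002,0.001,0],[0.021,0.002,0.001,0],[0.021,0.002,0.001,0],[0.021,0.002,0.001,0]],
  ],
)

```text
time: 3.07
tool_pos: [545.4, -236.1, 47.5]
tcp_rot: [-1.317, 1.565, 2.865]
contact_force: [0.7, 0.6, -0.1]
grip_width: 50.4
```

Request:
step_arm(
  targets=[
    [[0,0,0,0],[0,0,0,0],[0,0,0,0],[0,0,0,0],[0,0,0,0]],
  ],
  jaw=1,
)

```text
time: 3.48
tool_pos: [545.6, -236.2, 47.7]
tcp_rot: [-1.294, 1.566, 2.888]
contact_force: [-0.3, -0.0, 0.0]
grip_width: 22.1
```

```bash
python3 -c "
from h import *
go([545.5,-236.8,46],-30.3)"
```

```text
t 3.48 pos [ 545.6 -236.2   47.7] yheading -30.4 xaxis [-0.005  0.001 -1.   ] q [-0.54  0.61  1.5  -0.    1.03 -0.01] w 22.1 F [-0.3 -0.   0. ]
 shift [0.0017 0.0003 0.0006] turn(tool x) -0.1
```

Still closing (22 mm), so I wait once more and then lift gently.

Request:
step_arm(
  targets=[
    [[0,0,0,0],[0,0,0,0],[0,0,0,0],[0,0,0,0],[0,0,0,0]],
  ],
)

```text
time: 3.9
tool_pos: [545.5, -236.1, 47.7]
tcp_rot: [-1.305, 1.566, 2.878]
contact_force: [0.4, 0.1, -0.7]
grip_width: 0.3
```

Request:
step_arm(
  targets=[
    [[-0.01,0,0,0],[-0.03,0,0,0],[-0.055,0,0,0],[-0.08,0,0,0],[-0.1,0,0,0]],
  ],
)

```text
time: 4.32
tool_pos: [546.5, -236.5, 150.5]
tcp_rot: [-1.123, 1.568, 3.059]
contact_force: [0.6, 0.1, 0.3]
grip_width: 0.3
```

```bash
python3 -c "
from h import *
go([489.5,209.5,190],10.4)"
```

```text
t 4.32 pos [ 546.5 -236.5  150.5] yheading -30.4 xaxis [-0.003  0.    -1.   ] q [-0.54  0.51  1.38 -0.    1.26 -0.01] w 0.3 F [0.6 0.1 0.3]
 shift [-0.0393 -0.2749 -0.3559] turn(tool x) -40.8
```

The jaw closed fully, so the grasp missed. I look again.

Run:
```python
from h import *
c,K=cap('wrist');W=cloud(c,K);w=c['color']
t,Kt=cap('top');Wt=cloud(t,Kt)
np.savez('x2.npz',W=W,Wt=Wt)
cv2.imwrite('pics/x2.png',np.vstack([cv2.resize(w,(480,300)),cv2.resize(t['color'][80:300,300:640],(480,300))])[...,::-1])
for n,V in(('wrist',W),('top',Wt)):
    z=V[...,2];d=np.hypot(V[...,0]-546,V[...,1]+236)
    r=(z>76)&(z<90)&(d<150);print(n,cv2.minAreaRect(V[r][:,:2].astype(np.float32)),np.median(z[r]))
    a=np.radians(149.7);L=(V[...,:2]-[545.5,-236.8])@np.array([[np.cos(a),-np.sin(a)],[np.sin(a),np.cos(a)]])
    m=(np.abs(L[...,1])<40)
    for x in range(-40,41,4):
        k=m&(np.abs(L[...,0]-x)<2)&(z<100); print(x,k.sum(),np.nanpercentile(z[k],[10,50,90]).round(0) if k.sum() else '',end=' | ')
    print()
```

```text
wrist ((546.6635131835938, -234.32386779785156), (163.51004028320312, 231.30613708496094), 59.76064682006836) 79.59676486994547
-40 396 [ 2.  4. 61.] | -36 394 [ 2.  4. 60.] | -32 407 [ 2.  4. 62.] | -28 434 [ 2.  4. 62.] | -24 213 [ 1.  3. 31.] | -20 338 [39. 40. 41.] | -16 395 [39. 40. 41.] | -12 387 [39. 40. 41.] | -8 350 [39. 69. 72.] | -4 472 [71. 72. 73.] | 0 477 [71. 72. 73.] | 4 472 [71. 72. 73.] | 8 348 [40. 71. 72.] | 12 398 [39. 40. 41.] | 16 383 [39. 40. 41.] | 20 400 [39. 40. 41.] | 24 101 [ 3. 38. 41.] | 28 318 [2. 3. 4.] | 32 319 [2. 3. 4.] | 36 323 [2. 3. 4.] | 40 320 [2. 3. 4.] | 
top ((549.1907348632812, -233.1693572998047), (164.9147491455078, 230.7965850830078), 59.686100006103516) 80.29657787691421
-40 41 [2. 3. 5.] | -36 14 [3. 4. 6.] | -32 1 [29. 29. 29.] | -28 5 [33. 39. 52.] | -24 26 [40. 41. 41.] | -20 19 [39. 41. 42.] | -16 0  | -12 2 [68. 68. 69.] | -8 35 [71. 73. 74.] | -4 37 [71. 72. 75.] | 0 38 [71. 72. 74.] | 4 109 [43. 62. 73.] | 8 53 [39. 41. 67.] | 12 36 [39. 40. 42.] | 16 31 [38. 40. 42.] | 20 179 [ 3. 15. 38.] | 24 68 [2. 4. 5.] | 28 71 [2. 3. 5.] | 32 67 [2. 4. 5.] | 36 62 [1. 3. 5.] | 40 64 [2. 4. 6.] |
```

View pics/x2.png

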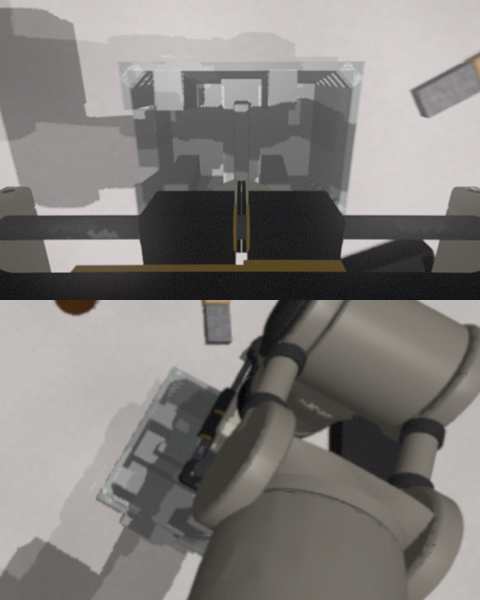

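Run:
```python
from h import *
o=bot.get_obs();print(o['tool_pos'],o['tcp_rot'],o['joint_positions'])
c,K=cap('wrist');W=cloud(c,K)
R=cv2.Rodrigues(np.array(c['rvec'],float))[0];print('cam pos',-R.T@np.array(c['tvec']).ravel(),'fwd',R[2])
print('tcp px',cv2.projectPoints(o['tool_pos'].reshape(1,3),np.array(c['rvec']),np.array(c['tvec']),K,np.array(c['dist_coeffs']))[0].ravel())
for r in range(230,360,10): print(r,W[r,324].round(0),W[r,290].round(0))
d=np.load('x2.npz')
for n in('W','Wt'):
    V=d[n];k=(V[...,2]>130)&(V[...,2]<190)&(V[...,1]<-100)
    print(n,k.sum())
    for z in range(130,190,10):
        q=k&(np.abs(V[...,2]-z-5)<5)
        if q.sum()>5: print(z,q.sum(),np.percentile(V[q][:,:2],[2,50,98],axis=0).round(0).tolist())
```

```text
[ 548.09847459 -237.44329381  152.45911718] [ 1.1672431   1.56725054 -0.93386042] [-0.53624291  0.50320227  1.37825985 -0.00144356  1.25686167 -0.00549218]
cam pos [ 585.89022355 -170.36533506  345.54233529] fwd [-0.14443933 -0.25172771 -0.95695895]
tcp px [322.91443138 229.11559782]
230 [ 533. -266.   72.] [ 489. -273.    3.]
240 [ 528. -275.   70.] [ 487. -278.   17.]
250 [ 552. -231.  198.] [ 540. -222.  202.]
260 [ 552. -231.  208.] [ 557. -203.  261.]
270 [ 552. -230.  217.] [ 558. -203.  267.]
280 [ 552. -231.  225.] [ 559. -203.  272.]
290 [ 562. -212.  267.] [ 559. -203.  276.]
300 [ 562. -213.  270.] [ 558. -205.  277.]
310 [ 560. -215.  270.] [ 557. -207.  278.]
320 [ 546. -241.  233.] [ 555. -209.  277.]
330 [ 544. -244.  233.] [ 554. -211.  278.]
340 [ 450. -409.    1.] [ 552. -214.  277.]
350 [ 558. -219.  279.] [ 550. -217.  276.]
W 98
180 98 [[544.0, -232.0], [550.0, -229.0], [557.0, -225.0]]
Wt 0
```

Run:
```python
from h import *
c,K=cap('wrist');W=cloud(c,K)
for col in (316,320,324,328): print(col,[tuple(W[r,col].round(0)) for r in range(238,252,2)])
s,Ks=cap('scene');S=cloud(s,Ks)
o=bot.get_obs();p=o['tool_pos']
print('tcp px scene',cv2.projectPoints(p.reshape(1,3),np.array(s['rvec']),np.array(s['tvec']),Ks,np.array(s['dist_coeffs']))[0].ravel())
d=np.hypot(S[...,0]-p[0],S[...,1]-p[1]);k=(d<40)&(S[...,2]>100)
for z in range(100,260,10):
    q=k&(np.abs(S[...,2]-z-5)<5)
    if q.sum(): print(z,q.sum(),np.percentile(S[q][:,:2],[5,50,95],axis=0).round(0).tolist())
cv2.imwrite('pics/s3.png',cv2.resize(s['color'][60:310,60:380],None,fx=2,fy=2)[...,::-1])
```

```text
316 [(np.float64(549.0), np.float64(-227.0), np.float64(185.0)), (np.float64(549.0), np.float64(-227.0), np.float64(187.0)), (np.float64(549.0), np.float64(-227.0), np.float64(189.0)), (np.float64(549.0), np.float64(-227.0), np.float64(192.0)), (np.float64(549.0), np.float64(-227.0), np.float64(194.0)), (np.float64(548.0), np.float64(-228.0), np.float64(194.0)), (np.float64(548.0), np.float64(-228.0), np.float64(196.0))]
320 [(np.float64(526.0), np.float64(-269.0), np.float64(73.0)), (np.float64(524.0), np.float64(-271.0), np.float64(71.0)), (np.float64(550.0), np.float64(-229.0), np.float64(186.0)), (np.float64(550.0), np.float64(-229.0), np.float64(189.0)), (np.float64(550.0), np.float64(-229.0), np.float64(191.0)), (np.float64(550.0), np.float64(-229.0), np.float64(193.0)), (np.float64(550.0), np.float64(-229.0), np.float64(195.0))]
324 [(np.float64(528.0), np.float64(-271.0), np.float64(72.0)), (np.float64(528.0), np.float64(-272.0), np.float64(73.0)), (np.float64(551.0), np.float64(-230.0), np.float64(186.0)), (np.float64(551.0), np.float64(-230.0), np.float64(189.0)), (np.float
[... 408 characters left out ...]
91.0)), (np.float64(554.0), np.float64(-230.0), np.float64(195.0)), (np.float64(554.0), np.float64(-230.0), np.float64(196.0)), (np.float64(554.0), np.float64(-230.0), np.float64(199.0))]
tcp px scene [196.12289214 195.17326062]
180 14 [[544.0, -231.0], [549.0, -227.0], [558.0, -223.0]]
190 49 [[541.0, -245.0], [552.0, -228.0], [564.0, -220.0]]
200 81 [[540.0, -250.0], [557.0, -232.0], [566.0, -220.0]]
210 82 [[539.0, -248.0], [558.0, -231.0], [567.0, -219.0]]
220 56 [[542.0, -244.0], [563.0, -233.0], [568.0, -220.0]]
230 19 [[559.0, -252.0], [566.0, -235.0], [569.0, -231.0]]
240 10 [[571.0, -253.0], [575.0, -247.0], [577.0, -244.0]]
250 62 [[555.0, -270.0], [572.0, -241.0], [579.0, -199.0]]
```

View pics/s3.png

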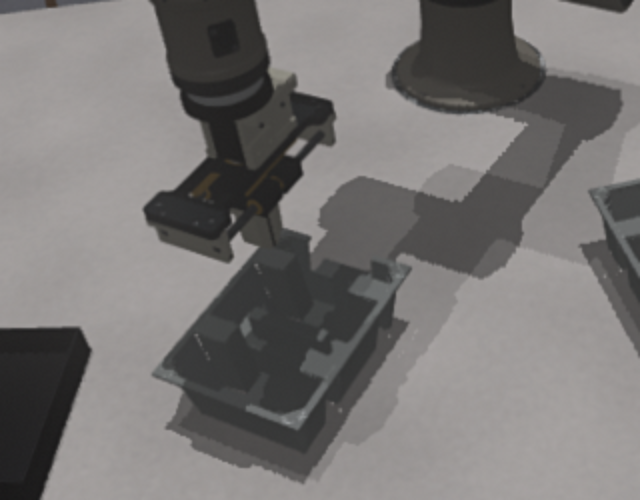

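The wrist and scene clouds agree that the real fingertips are at z≈184 while the state reports about 152. So the reported TCP sits 32 mm too far down the fingers, and it is fine sideways. The tote has not moved. I correct for this with reported z = real tip z − 32, open, and go down again.

Request:
step_arm(
  targets=[
    [[0.02,-0.001,0,0],[0.04,-0.001,0,0],[0.06,-0.001,0,0],[0.08,-0.001,0,0],[0.095,-0.001,0,0]],
  ],
  jaw=0.45,
)

```text
time: 4.98
tool_pos: [542.4, -234.4, 49.0]
tcp_rot: [-1.445, 1.56, 2.737]
contact_force: [0.1, 0.7, -0.0]
grip_width: 29.0
```

```bash
python3 -c "
from h import *
go([545.3,-236.9,14],-30.4)"
```

```text
t 4.98 pos [ 542.4 -234.4   49. ] yheading -30.4 xaxis [-0.01   0.004 -1.   ] q [-0.54  0.61  1.51 -0.    1.04 -0.01] w 29.0 F [ 0.1  0.7 -0. ]
 shift [0.035  0.0041 0.0007] turn(tool x) 0.0
```

Request:
step_arm(
  targets=[
    [[0,0.003,0.001,0],[0,0.003,0.001,0],[0,0.003,0.001,0],[0,0.003,0.001,0],[0,0.003,0.001,0]],
  ],
)

```text
time: 5.4
tool_pos: [545.1, -237.1, 50.0]
tcp_rot: [-1.419, 1.562, 2.763]
contact_force: [-0.2, -0.5, -0.6]
grip_width: 51.2
```

```bash
python3 -c "
from h import *
go([545.3,-236.9,14],-30.4)"
```

```text
t 5.4 pos [ 545.1 -237.1   50. ] yheading -30.4 xaxis [-0.008  0.003 -1.   ] q [-0.54  0.61  1.5  -0.    1.04 -0.01] w 51.2 F [-0.2 -0.5 -0.6]
 shift [ 0.036   0.0004 -0.0003] turn(tool x) 0.0
```

Request:
step_arm(
  targets=[
    [[0.01,0,0,0],[0.02,0,0,0],[0.03,0,0,0],[0.035,0,0,0],[0.035,0,0,0]],
  ],
)

```text
time: 5.82
tool_pos: [543.6, -236.3, 12.9]
tcp_rot: [-1.462, 1.558, 2.72]
contact_force: [0.1, 0.2, -0.3]
grip_width: 50.6
```

Request:
step_arm(
  targets=[
    [[0,0,0,0],[0,0,0,0],[0,0,0,0],[0,0,0,0],[0,0,0,0]],
  ],
  jaw=1,
)

```text
time: 6.23
tool_pos: [543.8, -236.4, 13.3]
tcp_rot: [-1.456, 1.559, 2.726]
contact_force: [-0.5, 0.1, -0.3]
grip_width: 21.8
```

Request:
step_arm(
  targets=[
    [[0,0,0,0],[0,0,0,0],[0,0,0,0],[0,0,0,0],[0,0,0,0]],
  ],
)

```text
time: 6.65
tool_pos: [544.0, -236.5, 13.5]
tcp_rot: [-1.448, 1.56, 2.734]
contact_force: [0.3, -0.9, -0.1]
grip_width: 15.7
```

```bash
python3 -c "
from h import *
go([545.3,-236.9,14],-30.4)"
```

```text
t 6.65 pos [ 544.  -236.5   13.5] yheading -30.4 xaxis [-0.01   0.004 -1.   ] q [-0.54  0.66  1.53 -0.    0.97 -0.01] w 15.7 F [ 0.3 -0.9 -0.1]
 shift [-0.0005  0.0013 -0.0003] turn(tool x) 0.0
```

The grip holds at 15.7 mm on the fin. Lift.

Request:
step_arm(
  targets=[
    [[-0.01,0,0,0],[-0.035,0,0,0],[-0.065,0,0,0],[-0.095,0,0,0],[-0.12,0,0,0]],
  ],
)

```text
time: 7.07
tool_pos: [545.1, -236.9, 135.7]
tcp_rot: [-1.453, 1.56, 2.729]
contact_force: [0.9, 0.5, -2.5]
grip_width: 15.6
```

```bash
python3 -c "
from h import *
go([490,209.5,135],10.4)"
```

```text
t 7.07 pos [ 545.1 -236.9  135.7] yheading -30.4 xaxis [-0.01   0.005 -1.   ] q [-0.54  0.52  1.4  -0.    1.24 -0.01] w 15.6 F [ 0.9  0.5 -2.5]
 shift [ 0.0033 -0.2733 -0.3572] turn(tool x) -40.8
```

Request:
step_arm(
  targets=[
    [[0,-0.008,-0.01,-2],[0,-0.023,-0.03,-5],[0,-0.038,-0.05,-8],[0,-0.055,-0.072,-11],[0,-0.073,-0.095,-14]],
  ],
)

```text
time: 7.48
tool_pos: [528.6, -116.1, 135.2]
tcp_rot: [-1.701, 1.557, 2.729]
contact_force: [0.8, 0.5, -2.9]
grip_width: 15.8
```

```bash
python3 -c "
from h import *
go([490,209.5,135],10.4)"
```

```text
t 7.48 pos [ 528.6 -116.1  135.2] yheading -16.2 xaxis [-0.013  0.006 -1.   ] q [-0.36  0.43  1.55  0.    1.17 -0.08] w 15.8 F [ 0.8  0.5 -2.9]
 shift [ 0.0026 -0.1279 -0.302 ] turn(tool x) -26.6
```

Request:
step_arm(
  targets=[
    [[0,-0.01,-0.024,-2.5],[0,-0.021,-0.05,-5],[0,-0.032,-0.076,-8],[0,-0.043,-0.102,-11],[0,-0.054,-0.128,-14]],
  ],
)

```text
time: 7.9
tool_pos: [510.5, 23.9, 135.2]
tcp_rot: [-1.912, 1.554, 2.766]
contact_force: [-0.0, 0.5, -2.4]
grip_width: 15.6
```

```bash
python3 -c "
from h import *
go([490,209.5,135],10.4)"
```

```text
t 7.9 pos [510.5  23.9 135.2] yheading -2.0 xaxis [-0.016  0.006 -1.   ] q [-0.11  0.38  1.63  0.    1.15 -0.07] w 15.6 F [-0.   0.5 -2.4]
 shift [ 0.0016 -0.0269 -0.1848] turn(tool x) -12.4
```

Request:
step_arm(
  targets=[
    [[0,-0.007,-0.045,-3],[0,-0.014,-0.09,-6],[0,-0.021,-0.13,-9],[0,-0.025,-0.165,-11],[0,-0.027,-0.184,-12.4]],
  ],
)

```text
time: 8.32
tool_pos: [487.0, 213.0, 135.7]
tcp_rot: [-2.124, 1.551, 2.777]
contact_force: [-0.6, 0.0, -3.5]
grip_width: 15.8
```

Request:
step_arm(
  targets=[
    [[0,0,0,0],[0,0,0,0],[0,0,0,0],[0,0,0,0],[0,0,0,0]],
  ],
)

```text
time: 8.73
tool_pos: [487.1, 211.6, 135.5]
tcp_rot: [-2.096, 1.55, 2.802]
contact_force: [-0.3, 0.6, -3.2]
grip_width: 15.9
```

```bash
cat > rel.py <<'E'
from h import *
import sys
go([490,209.5,100],10.4)
for n in('top','scene','wrist'):
    c,K=cap(n);V=cloud(c,K);z=V[...,2];d=np.hypot(V[...,0]-490,V[...,1]-209.5)
    cv2.imwrite(f'pics/{sys.argv[1]}_{n}.png',c['color'][...,::-1])
    zs=z[(d<150)&(z>60)&(z<240)]; hist=np.histogram(zs,bins=range(60,244,4)); print(n,hist[0].tolist())
    for lo,hi,nm in((74,88,'low'),(float(sys.argv[2])-6,float(sys.argv[2])+8,'up')):
        k=(z>lo)&(z<hi)&(d<150)
        if k.sum()>30:
            P=V[k];A=np.c_[P[:,:2]-[490,209.5],np.ones(len(P))];s=np.linalg.lstsq(A,P[:,2],rcond=None)[0]
            print(n,nm,k.sum(),cv2.minAreaRect(P[:,:2].astype(np.float32)),'plane',s.round(4))
E
python3 rel.py a 200
```

```text
t 8.73 pos [487.1 211.6 135.5] yheading 10.7 xaxis [-0.019  0.007 -1.   ] q [0.26 0.41 1.58 0.01 1.17 0.07] w 15.9 F [-0.3  0.6 -3.2]
 shift [0.0354 0.0031 0.003 ] turn(tool x) 0.3
top [14, 18, 19, 15, 300, 535, 5, 0, 0, 0, 0, 0, 0, 0, 0, 207, 1070, 126, 69, 77, 59, 78, 86, 69, 114, 846, 314, 62, 71, 64, 66, 70, 78, 170, 278, 1495, 142, 0, 0, 0, 0, 0, 0, 0, 7]
top low 846 ((499.4525451660156, 135.8629913330078), (65.76295471191406, 237.88351440429688), 88.17958068847656) plane [ 1.90000e-03 -6.30000e-03  7.99068e+01]
top up 2005 ((490.19677734375, 213.54864501953125), (231.18728637695312, 171.4014129638672), 10.605812072753906) plane [-1.120000e-02 -3.900000e-03  2.012145e+02]
scene [116, 110, 129, 130, 575, 648, 1, 0, 0, 0, 0, 0, 0, 0, 1, 61, 297, 172, 169, 181, 171, 205, 210, 234, 212, 361, 303, 190, 193, 219, 177, 206, 183, 235, 324, 1086, 130, 14, 11, 7, 4, 0, 0, 3, 45]
scene low 1285 ((490.19586181640625, 208.7564697265625), (233.60760498046875, 171.5537567138672), 10.617926597595215) plane [-2.00000e-04 -1.00000e-03  7.97745e+01]
scene up 1665 ((487.4940185546875, 213.2166748046875), (235.1212921142578, 171.4632110595703), 10.746589660644531) plane [-6.800000e-03  1.100000e-03  2.011896e+02]
wrist [4, 6, 5, 6, 116, 44, 0, 0, 0, 0, 0, 0, 0, 0, 0, 2462, 15714, 1214, 1337, 1381, 1526, 1745, 1781, 2054, 2416, 15593, 3299, 2490, 2998, 3421, 3839, 4351, 4618, 9812, 5419, 36733, 5130, 159, 109, 245, 72, 67, 89, 150, 1494]
wrist low 161 ((441.7844543457031, 277.8455810546875), (162.39915466308594, 9.949033737182617), 10.650171279907227) plane [-2.970e-02  1.512e-01  6.765e+01]
wrist up 52150 ((483.14404296875, 234.40866088867188), (231.79293823242188, 127.82905578613281), 11.366558074951172) plane [-1.970000e-02  5.290000e-02  1.978798e+02]
```

The upper tote is centred within about 4 mm of the lower one and aligned within 0.3°, with the lip end turned over the plain end (yaw 190.7° against 10.5°). I correct the offset and descend most of the way.

Request:
step_arm(
  targets=[
    [[0.006,0.001,0.002,0],[0.014,0.001,0.0045,0],[0.022,0.001,0.0045,0],[0.029,0.001,0.0045,0],[0.034,0.001,0.0045,0]],
  ],
)

```text
time: 9.3
tool_pos: [487.8, 207.8, 100.1]
tcp_rot: [-2.071, 1.549, 2.827]
contact_force: [-0.1, -0.4, -2.1]
grip_width: 16.1
```

```bash
python3 rel.py b 167 | grep -v '\['[0-9]*,
```

```text
t 9.3 pos [487.8 207.8 100.1] yheading 10.7 xaxis [-0.021  0.007 -1.   ] q [0.25 0.45 1.62 0.01 1.08 0.06] w 16.1 F [-0.1 -0.4 -2.1]
 shift [ 0.0001  0.0025 -0.0012] turn(tool x) 0.3
top low 730 ((500.1552734375, 165.62579345703125), (232.0356903076172, 83.3580551147461), 9.834352493286133) plane [-1.60000e-02  1.09100e-01  8.94581e+01]
top up 1781 ((490.9783935546875, 209.42335510253906), (231.0458526611328, 170.8696746826172), 10.608331680297852) plane [-1.380000e-02  9.000000e-03  1.670111e+02]
scene low 906 ((489.6707458496094, 208.69024658203125), (233.20602416992188, 171.29454040527344), 10.388782501220703) plane [-2.00000e-03  2.30000e-03  8.04549e+01]
scene up 1455 ((489.185302734375, 209.7217254638672), (233.32174682617188, 172.36688232421875), 10.817488670349121) plane [-1.670000e-02  8.300000e-03  1.661879e+02]
wrist low 1164 ((478.62493896484375, 237.91220092773438), (193.28839111328125, 98.45633697509766), 7.310857772827148) plane [ 4.03000e-02 -2.57000e-02  8.50872e+01]
wrist up 46796 ((483.04217529296875, 231.51702880859375), (232.2686004638672, 126.354248046875), 11.589653015136719) plane [-1.660000e-02  1.630000e-02  1.655473e+02]
```

View pics/b_scene.png

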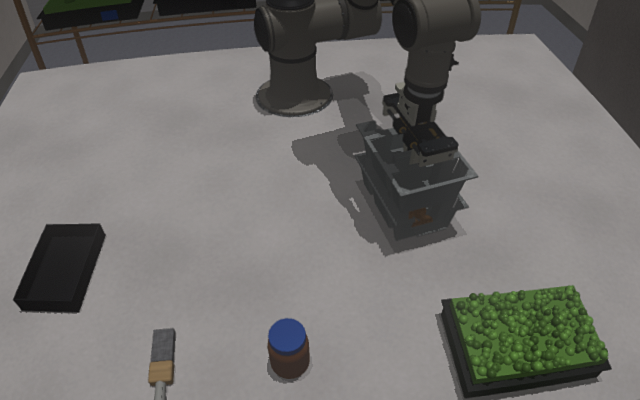

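The scene view shows the upper tote hovering square over the lower one near (415,180), about 6 mm to go. I lower it slowly and watch the force.

Request:
step_arm(
  targets=[
    [[0.001,0,0,0],[0.002,0,0,0],[0.0035,0,0,0],[0.005,0,0,0],[0.005,0,0,0]],
  ],
)

```text
time: 9.87
tool_pos: [487.8, 208.1, 95.8]
tcp_rot: [-2.077, 1.549, 2.822]
contact_force: [-0.6, 0.1, -2.5]
grip_width: 15.9
```

Request:
step_arm(
  targets=[
    [[0.0005,0,0,0],[0.001,0,0,0],[0.0015,0,0,0],[0.002,0,0,0],[0.002,0,0,0]],
  ],
)

```text
time: 10.28
tool_pos: [487.5, 208.4, 94.3]
tcp_rot: [-2.098, 1.549, 2.801]
contact_force: [-5.0, 1.3, 4.3]
grip_width: 15.7
```

```bash
python3 rel.py c 160 | grep -v '\['[0-9]*,
```

```text
t 10.28 pos [487.5 208.4  94.3] yheading 10.7 xaxis [-0.02   0.007 -1.   ] q [0.25 0.46 1.63 0.01 1.07 0.06] w 15.7 F [-5.   1.3  4.3]
 shift [-0.0057  0.0025 -0.0007] turn(tool x) 0.3
top low 1758 ((496.68609619140625, 181.39404296875), (230.6779022216797, 114.32360076904297), 10.283037185668945) plane [-1.11000e-02  5.52000e-02  8.55497e+01]
top up 1801 ((490.66387939453125, 210.2081298828125), (231.28294372558594, 170.77471923828125), 10.740439414978027) plane [-7.500000e-03  7.000000e-04  1.608718e+02]
scene low 1253 ((491.4456481933594, 209.49143981933594), (233.6216278076172, 171.8966827392578), 10.282195091247559) plane [-1.42000e-02  1.72000e-02  8.24413e+01]
scene up 1536 ((488.8342590332031, 210.27822875976562), (234.52542114257812, 172.4010467529297), 10.988950729370117) plane [-7.10000e-03  1.50000e-03  1.60527e+02]
wrist low 18711 ((481.4397888183594, 234.47625732421875), (187.06100463867188, 102.49495697021484), 10.3558988571167) plane [-6.50000e-03  1.30000e-03  8.37415e+01]
wrist up 47630 ((482.9819030761719, 231.52186584472656), (232.05502319335938, 126.62211608886719), 11.405868530273438) plane [-1.190000e-02  1.840000e-02  1.589315e+02]
```

Contact is made: the force went from −2.5 to +4.3 N and the rim is at 160.6. I press a touch, hold, then open.

Request:
step_arm(
  targets=[
    [[0.0005,0,0,0],[0.0005,0,0,0],[0.0005,0,0,0],[0.0005,0,0,0],[0.0005,0,0,0]],
  ],
)

```text
time: 10.85
tool_pos: [487.4, 208.5, 94.1]
tcp_rot: [-2.103, 1.549, 2.795]
contact_force: [-5.1, 2.1, 5.6]
grip_width: 15.6
```

Request:
step_arm(
  targets=[
    [[0,0,0,0],[0,0,0,0],[0,0,0,0],[0,0,0,0],[0,0,0,0]],
  ],
  jaw=0.45,
)

```text
time: 11.27
tool_pos: [487.6, 208.4, 93.9]
tcp_rot: [-2.104, 1.549, 2.795]
contact_force: [0.1, -0.1, -1.0]
grip_width: 44.4
```

Request:
step_arm(
  targets=[
    [[0,0,0,0],[0,0,0,0],[0,0,0,0],[0,0,0,0],[0,0,0,0]],
  ],
)

```text
time: 11.68
tool_pos: [487.7, 208.4, 93.9]
tcp_rot: [-2.103, 1.55, 2.796]
contact_force: [-0.6, -0.1, -0.3]
grip_width: 50.0
```

Request:
step_arm(
  targets=[
    [[-0.02,0,0,0],[-0.05,0,0,0],[-0.085,0,0,0],[-0.115,0,0,0],[-0.14,0,0,0]],
  ],
)

```text
time: 12.1
tool_pos: [490.8, 207.5, 236.4]
tcp_rot: [-2.17, 1.551, 2.729]
contact_force: [1.4, 0.4, 0.0]
grip_width: 50.5
```

```bash
python3 rel.py d 160 | grep -v '\['[0-9]*,
```

```text
t 12.1 pos [490.8 207.5 236.4] yheading 10.7 xaxis [-0.018  0.008 -1.   ] q [0.25 0.33 1.41 0.01 1.41 0.06] w 50.5 F [1.4 0.4 0. ]
 shift [ 0.1364  0.0018 -0.0006] turn(tool x) 0.3
top low 3278 ((493.29058837890625, 198.03187561035156), (231.6652069091797, 147.92031860351562), 10.469021797180176) plane [-1.60000e-03  2.39000e-02  8.34719e+01]
top up 1988 ((491.2135925292969, 203.87928771972656), (232.275146484375, 157.68276977539062), 10.800798416137695) plane [ 1.200000e-03 -6.700000e-03  1.598062e+02]
scene low 1266 ((490.00494384765625, 208.86953735351562), (234.1830291748047, 171.45933532714844), 10.891334533691406) plane [-1.27000e-02  1.55000e-02  8.21934e+01]
scene up 2081 ((488.1762390136719, 210.48159790039062), (234.43057250976562, 172.9728546142578), 11.08480453491211) plane [ 2.900000e-03 -8.000000e-04  1.597599e+02]
wrist low 12305 ((485.079833984375, 215.35098266601562), (186.25184631347656, 141.9458465576172), 10.667556762695312) plane [ 4.00000e-04 -5.40000e-03  8.29686e+01]
wrist up 13987 ((486.3607177734375, 208.9234161376953), (231.85040283203125, 169.7476348876953), 10.653156280517578) plane [-1.100000e-03  1.900000e-03  1.592159e+02]
```

View pics/d_scene.png

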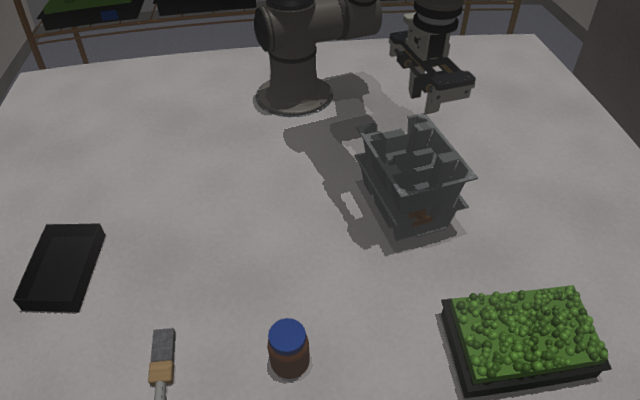

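The scene view shows the upper tote standing level on the lower one near (418,175), its dipped end toward the robot, and the gripper clear above it. Hand in.

```bash
python3 -c "
from plant import bot
print(bot.close_job())"
```

```text
the job is handed in; nothing more can be done
None
```

The empty tote now stands on the ledges of the filled one, turned so its lip end is over the filled tote's plain end. I set it down while still gripping it, released it, and handed the job in at about 12 s. No verdict came back.

**First grasp missed:** the jaws closed on nothing above the fin, because the reported tool point was about 32 mm lower than the real fingertips. I saw this in both the wrist and scene clouds, corrected for it, and the second grasp held at 15.7 mm. The tote had not moved.

**While still held:** contact force on set-down was about +4 to +6 N, against −2.5 N when hanging. The rim was at 160.6 mm and the tilt about 0.007 rad.

**After release (checks before hand-in):**

| Check | Measured | Allowed |
|---|---|---|
| Upper rim height above the lower | about 80 mm | 74–86 mm |
| Centre offset | about 2 mm | 20 mm |
| Long-axis angle | under 1° | 11° |
| Tilt (scene, wrist) | about 0.003 rad or less | 0.04 rad |
| Filled tote movement | within about 1–2 mm of its start | 30 mm |

**Disagreements:** after release, the top view put the upper tote's centre 5–6 mm off across and gave a slope of 0.007 rad. The gripper was partly hiding the rim in that view. The tool also leaned slowly to about 0.02 rad over the moves, but the tote levelled itself on the ledges.

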